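# Sort the loose machine parts into their coloured trays

## Task

Sort the loose machine parts on the bench into the parts trays, one part to a bay: the two bronze bushes go into the yellow tray, standing on end; the two hex bolts go into the blue tray, lying flat; the small flange casting that lies among the trays (not the two at the back of the bench) goes into the red tray, standing on its foot with its hub up. Do not knock over the oiler.

Things in the scene. Friction and masses are not known exactly. Their poses are not given: they have to be found in the camera images.
- short_bush: the wider, shorter bronze bush: a plain hollow cylinder, 34 mm outside diameter, 30 mm high, standing on end. Origin: centre of its underside; z is its axis, up.
- tall_bush: the narrower, taller bronze bush: a plain hollow cylinder, 26 mm outside diameter, 36 mm high, standing on end. Origin: centre of its underside; z is its axis, up.
- silver_bolt: bright silver hex bolt lying on its side, 53 mm long along its own y, head 20 mm across, 18 mm high, tapering (as it is felt) towards the thread's end. Origin: underside, middle of its length; x lies across it.
- brassy_bolt: yellow-brass-coloured hex bolt lying on its side, 68 mm long along its own y, head 20 mm across, 19 mm high, tapering (as it is felt) towards the thread's end. Origin: underside, middle of its length; x lies across it.
- flange: small grey flange casting lying among the trays (two similar ones at the far back of the bench, by the right corner, are scenery): an eared foot plate 58 mm across and 8 mm thick with an upright round hub of 34 mm diameter on it, 32 mm high in all; can be gripped across the hub above the plate. Origin: centre of its underside; z is the hub's axis, up.
- yellow_tray: yellow plastic parts tray, 104 x 172 x 20 mm high, fixed to the bench. Origin: centre of its underside. z up; its long side runs along its own y. Floor 4 mm thick, outer walls 4 mm thick and 20 mm high. A low divider (4 mm thick, 14 mm high, at y = 0) splits it into two bays, each 96 mm (x) by 80 mm (y) inside, centred at y = +42 mm and y = -42 mm. The tray stands at varying places and is turned by up to 0.2 rad.
- blue_tray: blue plastic parts tray, 104 x 172 x 20 mm high, fixed to the bench. Origin: centre of its underside. z up; its long side runs along its own y. Floor 4 mm thick, outer walls 4 mm thick and 20 mm high. A low divider (4 mm thick, 14 mm high, at y = 0) splits it into two bays, each 96 mm (x) by 80 mm (y) inside, centred at y = +42 mm and y = -42 mm. The tray stands at varying places and is turned by up to 0.2 rad.
- red_tray: red plastic parts tray with a single bay, 104 (x) x 88 (y) x 20 mm high, fixed to the bench. Origin: centre of its underside; z up. Floor 4 mm thick, walls 4 mm thick and 20 mm high; the bay is 96 mm (x) by 80 mm (y) inside, centred. It stands at varying places, turned by up to 0.2 rad.
- oiler: squeeze oiler, cream bottle with a red spout, 52 mm diameter, 152 mm high, standing loose among the parts; not to be knocked over. Origin: centre of its underside; z up.

How it is judged:
At the end, for the whole second after the job is handed in: One part to a bay, inside it, on its floor: both bushes upright (0.12 rad) in the yellow tray, both bolts level (0.2 rad) in the blue tray, the flange upright (0.12 rad), hub up, in the red tray; all released and at rest, the oiler standing (x of short_bush in the frame of yellow_tray between -0.04 and 0.04 m and z of short_bush in the frame of yellow_tray between -0.002 and 0.009 m and angle between each of short_bush, tall_bush, flange's own z axis and vertical below 0.12 rad and linear speed of each of short_bush, tall_bush, silver_bolt, brassy_bolt, flange below 0.02 m/s and angular speed of each of short_bush, tall_bush, silver_bolt, brassy_bolt, flange below 0.2 rad/s and x of tall_bush in the frame of yellow_tray between -0.04 and 0.04 m and z of tall_bush in the frame of yellow_tray between -0.002 and 0.009 m and ((y of short_bush in the frame of yellow_tray between 0.006 and 0.08 m and y of tall_bush in the frame of yellow_tray between -0.08 and -0.006 m) or (y of short_bush in the frame of yellow_tray between -0.08 and -0.006 m and y of tall_bush in the frame of yellow_tray between 0.006 and 0.08 m)) and x of silver_bolt in the frame of blue_tray between -0.04 and 0.04 m and z of silver_bolt in the frame of blue_tray between -0.002 and 0.025 m and angle between silver_bolt's own y axis and vertical between 1.37 and 1.77 rad and x of brassy_bolt in the frame of blue_tray between -0.04 and 0.04 m and z of brassy_bolt in the frame of blue_tray between -0.002 and 0.025 m and angle between brassy_bolt's own y axis and vertical between 1.37 and 1.77 rad and ((y of silver_bolt in the frame of blue_tray between 0.006 and 0.08 m and y of brassy_bolt in the frame of blue_tray between -0.08 and -0.006 m) or (y of silver_bolt in the frame of blue_tray between -0.08 and -0.006 m and y of brassy_bolt in the frame of blue_tray between 0.006 and 0.08 m)) and x of flange in the frame of red_tray between -0.04 and 0.04 m and z of flange in the frame of red_tray between -0.002 and 0.009 m and y of flange in the frame of red_tray between -0.036 and 0.036 m and angle between oiler's own z axis and vertical below 0.2 rad); the robot touches nothing.
It fails at once if the oiler is knocked over (angle between oiler's own z axis and vertical above 0.7 rad).
It also fails if it takes over 120 s, if anything falls off the work surface, if the arm or the gripper's body presses on something with over 40 N, if the wrist force passes 120 N, or if a joint passes its speed limit or range.

## Robot

A 6-joint arm with a two-finger parallel gripper is mounted at the origin on a cart in front of the work surface, level with it; the furniture and walls round the work are solid. World frame = base frame: x ahead of the robot, y to its left, z up, the work surface at z = 0. Lengths are in m, angles in rad, forces in N, time in s.
With the tool pointing down it reaches from about 0.275 to 0.725 m from the base axis. Payload 15.9 kg.
Tool frame: the origin (TCP) lies between the finger pads; the fingertips stand 11 mm ahead of it and the grasp point (between the pads) lies 8 mm behind it (env.tcp_to_tips is the distance from the TCP to the fingertips, in m); z points along the fingers, y is the line along which they close (so a half turn about z gives the same grasp; the last joint's range is limited). The gripper opens to 85 mm and grips with 20 to 120 N. Pads are 22 mm wide; open, the fingers measure 114 mm over their backs; the gripper's body (76 mm by 85 mm) begins 54 mm behind the grasp point. The pads swing forward as they close: fully open they stand 13 mm farther back than shut.
Start: joints at [1.319, 0.213, -0.034, 1.323, 0, 1.571], TCP at [0.125, 0.484, 0.242] pointing down, gripper open.
Joint ranges: [-2.98, 2.98], [-0.74, 1.72], [-1.14, 1.35], [-2.1, 2.04], [-1.57, 1.44], [-3.14, 3.14]. Speed limits (rad/s): [1.89, 1.89, 2.39, 2.57, 3.14, 3.14].

## Interface

Orientations are given as a unit quaternion [x, y, z, w].
In Python, from workcell import env gives the robot as it stands. The module is installed in compiled form; this text tells all that it offers.
- The arm moves only by the tool apply_moves, never from a script. Its argument "targets" is a list of rows, each an object with "hand": the opening, from -1 (shut) to 1 (fully open); "slide": the shift along the tool's x, y, z as a fraction of full scale, a list of three; "yaw": the turn about the tool's z as a fraction of full scale. In form: [{"hand": hand, "slide": [x, y, z], "yaw": yaw}, ...]. A call has 1 to 5 rows; each row is the pose to reach, as a shift and turn from the pose commanded when the call began, along the tool's axes at that moment; what a row does not reach only later rows make up. Full scale, the value 1, is 8 cm for a shift and 60 degrees for a turn. A row lasts 1/12 s, in which the tool goes at most 41.7 mm and 7.16 degrees, less where a joint would pass 70% of its speed; a pose out of reach is approached as far as the arm can. A call with a number of a shift or a turn outside -1 to 1 is refused whole. A call with a gripper value outside its range is refused whole. The fingers move at their own pace and stop on an object; the grip force is fixed at half the most. Time passes only in rows, so rows that repeat a pose let the fingers close. It gives the time, the measured TCP pose, the force, the opening and the grip force at its end, in the units of the state.
- env.read_state(): the state, without advancing time (a new reading comes with each control period).
- env.capture(name): name is "side" or "top"; returns a dict with "img" (400x640x3 uint8, red, green, blue), "mtx" (3x3 intrinsics, pixels), "pose" (4x4, takes a point from camera to world coordinates). Camera axes: x right, y up, looking along -z (the intrinsics and any distortion apply to the point x, -y, -z); pixel columns grow to the right and rows downward; lengths in m; the calibration is good to about 2 mm. A picture is of the moment at which its call begins. There is no depth.
- env.hand_in(): hands the job in; it is judged then, once.
Trained networks look in a picture, given as the dict that the camera call returned (one of the last four; its "shot" number tells which), for a name from the list of things; names that differ only in an ending like _2 or _b are one class to them, and where a whole thing is asked for, a point or a joint stands for the part that bears it (a point fixed in the world has none). Each returns a list of dicts, best first, with "confidence" (0 to 1); they miss things now and then, are a little off and sometimes report something else, mostly with a low value. They report only what shows in the picture. A call takes as long as a camera call.
- env.look_for(picture, name): "location" ([x, y, z] in m, in world coordinates, good to about 4 mm: the middle of the surface that is visible of it).
The state is a dict: "t": time; "qpos": joint angles; "joint_velocities": joint speeds; "tau": joint torques, N m; "eef_pos": TCP position; "ee_rot": TCP orientation; "wrist_force": force on the tool from outside, world axes, zero at the start; "ft_torque": the same for the moment, N m; "finger_gap": finger opening in m; "grip_force": force on a finger pad.
Only numpy, scipy, OpenCV 4.12 (cv2) and the standard library are available. Lean on these libraries where they do the work, as an engineer would, in place of code of your own. Each camera call takes 0.05 s, during which the arm holds its last target. There are 200 camera calls.

## Working session

There is one attempt and no reset: what is moved stays moved. The work goes in short steps, Python scripts to look and compute and a tool call to move; the robot and the scene stay as the last step left them, time stands still between calls to the robot, and variables do not carry over. Pictures are saved under pics/ and viewed, at most 14 in all, crops included, and the job is handed in when it is done.

Besides the shell and the picture viewer there is one more tool, called after "Request:" by a JSON object that holds its "name" and its "arguments". apply_moves: Moves the arm, as the interface text tells. Shift numbers are shares of 8 cm and turn numbers shares of 60 degrees, none past 1 either way. Its arguments: {"type":"object","properties":{"targets":{"type":"array"}},"required":["targets"]}

```bash
mkdir -p pics; cat > h.py <<'E'
from workcell import env
import numpy as np, cv2
def cap(n,f=None):
    p=env.capture(n)
    if f: cv2.imwrite('pics/'+f,p['img'][...,::-1])
    return p
def ray(p,u,v,z):
    K=p['mtx'];d=np.linalg.solve(K,[u,v,1.]);d=np.array([d[0],-d[1],-d[2]])
    T=p['pose'];w=T[:3,:3]@d;o=T[:3,3];return o+w*(z-o[2])/w[2]
def proj(p,X):
    T=p['pose'];c=T[:3,:3].T@(np.array(X)-T[:3,3]);q=p['mtx']@[c[0],-c[1],-c[2]];return q[:2]/q[2]
NAMES="short_bush tall_bush silver_bolt brassy_bolt flange yellow_tray blue_tray red_tray oiler".split()
E
python3 - <<'E'
from h import *
s=env.read_state();print({k:np.round(v,3) for k,v in s.items()})
for c in("top","side"):
    p=cap(c,c+'1.png');print(p.keys(),p['mtx'].tolist(),np.round(p['pose'],3).tolist())
    for n in NAMES:
        for r in env.look_for(p,n)[:3]: print(c,n,round(r['confidence'],2),np.round(r['location'],3),np.round(proj(p,r['location'])))
E
```

```text
{'t': np.float64(0.0), 'qpos': array([ 1.319,  0.213, -0.035,  1.324,  0.   ,  1.571]), 'joint_velocities': array([ 0.   ,  0.001, -0.   ,  0.   ,  0.001,  0.001]), 'tau': array([-1.0000e-03, -6.8616e+01,  4.8711e+01,  1.8000e-02,  0.0000e+00,
        0.0000e+00]), 'eef_pos': array([0.124, 0.484, 0.242]), 'ee_rot': array([ 0.126,  0.992, -0.001, -0.   ]), 'wrist_force': array([ 0.19 ,  0.477, -0.106]), 'ft_torque': array([-0.048,  0.015,  0.024]), 'grip_force': np.float64(0.0), 'finger_gap': np.float64(0.085)}
dict_keys(['img', 'mtx', 'pose', 'shot']) [[473.17512061988947, 0.0, 319.3732659758939], [0.0, 473.17512061988947, 195.45295326460516], [0.0, 0.0, 1.0]] [[0.025, 0.998, -0.057, 0.492], [-1.0, 0.025, -0.005, 0.059], [-0.003, 0.057, 0.998, 1.263], [0.0, 0.0, 0.0, 1.0]]
top short_bush 0.49 [ 0.493 -0.085  0.032] [376. 224.]
top silver_bolt 0.53 [0.659 0.223 0.01 ] [261. 158.]
top brassy_bolt 0.62 [0.507 0.04  0.01 ] [329. 217.]
top flange 0.56 [ 0.659 -0.21   0.007] [424. 163.]
top yellow_tray 0.84 [0.482 0.306 0.006] [228. 224.]
top blue_tray 0.88 [0.667 0.043 0.003] [329. 157.]
top red_tray 0.85 [ 0.473 -0.257  0.002] [440. 233.]
top oiler 0.93 [0.602 0.358 0.078] [203. 176.]
dict_keys(['img', 'mtx', 'pose', 'shot']) [[474.82293151569587, 0.0, 316.75674630550867], [0.0, 474.82293151569587, 201.94666962303947], [0.0, 0.0, 1.0]] [[0.876, 0.327, -0.355, 0.185], [-0.483, 0.601, -0.638, -0.676], [0.005, 0.73, 0.684, 0.809], [0.0, 0.0, 0.0, 1.0]]
side short_bush 0.76 [ 0.493 -0.095  0.021] [310. 261.]
side tall_bush 0.6 [0.484 0.137 0.025] [262. 196.]
side silver_bolt 0.46 [0.655 0.228 0.008] [306. 161.]
side brassy_bolt 0.68 [0.506 0.037 0.012] [288. 223.]
side flange 0.68 [ 0.654 -0.223  0.009] [406. 277.]
side yellow_tray 0.94 [0.486 0.302 0.006] [238. 165.]
side blue_tray 0.85 [0.669 0.036 0.003] [348. 203.]
side red_tray 0.68 [ 0.479 -0.25   0.006] [342. 323.]
side oiler 0.68 [0.598 0.351 0.062] [267. 127.]
```

View pics/top1.png

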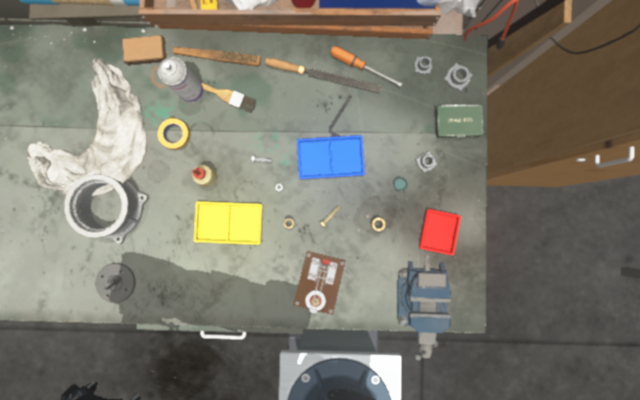

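View pics/side1.png

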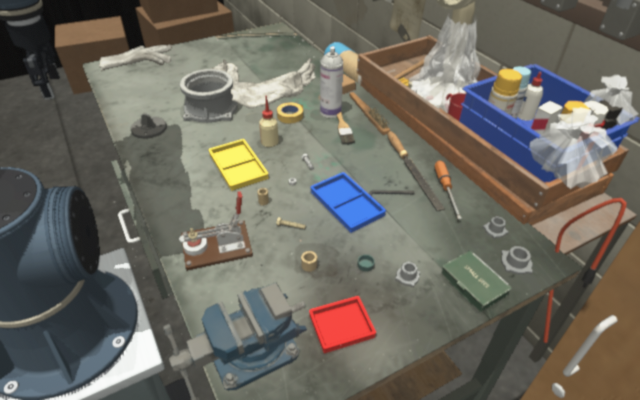

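The two views show all the items. In the top view: yellow tray (228,223), blue tray (330,157), red tray (440,232), flange (427,161), short bush (378,224), tall bush (289,223), brassy bolt (330,216), silver bolt (261,159) and oiler (202,175). There's also a fixture near (320,280) and a vise at (425,300). Next I'll measure them.

```bash
python3 - <<'E'
from h import *
p=cap("top");im=p['img'];hsv=cv2.cvtColor(im,cv2.COLOR_RGB2HSV)
def tray(n,lo,hi,c):
    m=cv2.inRange(hsv,lo,hi);w=np.zeros_like(m);w[c[1]-40:c[1]+40,c[0]-50:c[0]+50]=m[c[1]-40:c[1]+40,c[0]-50:c[0]+50]
    cs=max(cv2.findContours(w,0,1)[0],key=cv2.contourArea)[:,0]
    P=np.array([ray(p,u,v,.02)[:2] for u,v in cs],np.float32)*1000
    (cx,cy),(a,b),an=cv2.minAreaRect(P);print(n,np.round([cx,cy,a,b,an],1))
tray('yellow',(20,120,90),(35,255,255),(228,223));tray('blue',(100,120,60),(125,255,255),(330,157));tray('red',(0,150,80),(8,255,255),(440,232))
c=im[120:265,190:470];cv2.imwrite('pics/crop.png',cv2.resize(c,None,fx=2.85,fy=2.85,interpolation=cv2.INTER_CUBIC)[...,::-1])
E
```

```text
yellow [486.3 303.6 174.9 107.5  89.1]
blue [667.   39.4 107.9 173.9   4.9]
red [ 476.8 -252.    91.9  107.3   80.2]
```

View pics/crop.png

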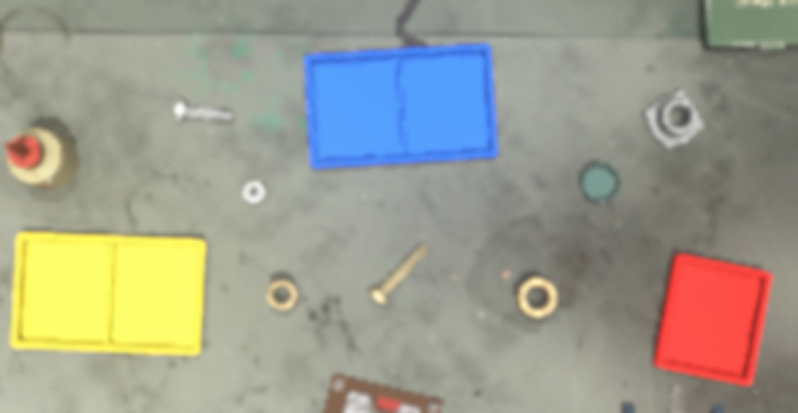

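The crop shows, in crop pixels: silver bolt from head (180,109) to tip (232,116), brassy bolt from head (378,296) to tip (425,246), tall bush (282,294), short bush (537,297) and flange hub (678,115).

```bash
python3 - <<'E'
from h import *
p=cap("top")
for n,u,v,z in[('tall',282,294,.036),('short',537,297,.030),('flange',678,115,.032),('sil head',180,109,.012),('sil tip',232,116,.008),('br head',378,296,.012),('br tip',425,246,.008)]:
    print(n,np.round(ray(p,190+u/2.85,120+v/2.85,z),4))
print(env.tcp_to_tips, env.read_state()['eef_pos'])
E
```

```text
tall [0.4883 0.142  0.036 ]
short [ 0.4915 -0.0902  0.03  ]
flange [ 0.6614 -0.2162  0.032 ]
sil head [0.6582 0.2439 0.012 ]
sil tip [0.6533 0.1956 0.008 ]
br head [0.4886 0.0547 0.012 ]
br tip [0.5362 0.0121 0.008 ]
0.011 [0.12456534 0.48422621 0.24229354]
```

Request:
{"name": "apply_moves", "arguments": {"targets": [{"hand": 0.4, "slide": [-1, 0.3, 0], "yaw": 0.25}, {"hand": 0.4, "slide": [-1, 0.3, 0], "yaw": 0.5}, {"hand": 0.4, "slide": [-1, 0.3, 0], "yaw": 0.75}, {"hand": 0.4, "slide": [-1, 0.3, 0], "yaw": 1}, {"hand": 0.4, "slide": [-1, 0.3, 0], "yaw": 1}]}}

```text
t: 1.52
eef_pos: [0.2088, 0.4874, 0.2421]
ee_rot: [0.428, 0.904, -0.0, -0.0]
wrist_force: [0.4, 0.5, 0.7]
finger_gap: 0.0598
grip_force: 0.0
```

Request:
{"name": "apply_moves", "arguments": {"targets": [{"hand": 0.4, "slide": [0, 0, 0], "yaw": 0.25}, {"hand": 0.4, "slide": [0, 0, 0], "yaw": 0.25}, {"hand": 0.4, "slide": [0, 0, 0], "yaw": 0.25}]}}

```text
t: 1.77
eef_pos: [0.2081, 0.4875, 0.2423]
ee_rot: [0.542, 0.841, -0.0, -0.0]
wrist_force: [-0.2, -0.9, -0.8]
finger_gap: 0.0598
grip_force: 0.0
```

Request:
{"name": "apply_moves", "arguments": {"targets": [{"hand": 0.2, "slide": [0, 0, 0], "yaw": 0.408}, {"hand": 0.2, "slide": [0, 0, 0], "yaw": 0.408}, {"hand": 0.2, "slide": [0, 0, 0], "yaw": 0.408}, {"hand": 0.2, "slide": [0, 0, 0], "yaw": 0.408}]}}

```text
t: 2.1
eef_pos: [0.208, 0.4875, 0.2423]
ee_rot: [0.706, 0.708, -0.0, -0.0]
wrist_force: [0.3, -0.4, 0.2]
finger_gap: 0.0517
grip_force: 0.0
```

Request:
{"name": "apply_moves", "arguments": {"targets": [{"hand": 0.2, "slide": [-0.86, 0.7, 0], "yaw": 0}, {"hand": 0.2, "slide": [-0.86, 0.7, 0], "yaw": 0}, {"hand": 0.2, "slide": [-0.86, 0.7, 0], "yaw": 0}]}}

```text
t: 2.35
eef_pos: [0.2668, 0.4155, 0.2425]
ee_rot: [0.705, 0.71, -0.0, 0.001]
wrist_force: [-0.3, 1.0, 0.1]
finger_gap: 0.0511
grip_force: 0.0
```

Request:
{"name": "apply_moves", "arguments": {"targets": [{"hand": 0.2, "slide": [-0.86, 0.7, 0], "yaw": 0}, {"hand": 0.2, "slide": [-0.86, 0.7, 0], "yaw": 0}, {"hand": 0.2, "slide": [-0.86, 0.7, 0], "yaw": 0}]}}

```text
t: 2.6
eef_pos: [0.3234, 0.3467, 0.2425]
ee_rot: [0.705, 0.709, 0.0, 0.001]
wrist_force: [0.1, -0.1, 1.2]
finger_gap: 0.0511
grip_force: 0.0
```

Request:
{"name": "apply_moves", "arguments": {"targets": [{"hand": 0.2, "slide": [-0.86, 0.7, 0], "yaw": 0}, {"hand": 0.2, "slide": [-0.86, 0.7, 0], "yaw": 0}, {"hand": 0.2, "slide": [-0.86, 0.7, 0], "yaw": 0}]}}

```text
t: 2.85
eef_pos: [0.3798, 0.2781, 0.2424]
ee_rot: [0.705, 0.709, 0.0, 0.001]
wrist_force: [-0.8, 0.1, -0.9]
finger_gap: 0.0516
grip_force: 0.0
```

Request:
{"name": "apply_moves", "arguments": {"targets": [{"hand": 0.2, "slide": [-0.86, 0.7, 0.5], "yaw": 0}, {"hand": 0.2, "slide": [-0.86, 0.7, 0.5], "yaw": 0}, {"hand": 0.2, "slide": [-0.86, 0.7, 0.5], "yaw": 0}]}}

```text
t: 3.1
eef_pos: [0.4348, 0.2102, 0.2004]
ee_rot: [0.705, 0.71, -0.001, 0.0]
wrist_force: [-1.0, 0.3, -0.4]
finger_gap: 0.0514
grip_force: 0.0
```

Request:
{"name": "apply_moves", "arguments": {"targets": [{"hand": 0.2, "slide": [-0.86, 0.7, 0.9], "yaw": 0}, {"hand": 0.2, "slide": [-0.86, 0.7, 0.9], "yaw": 0}, {"hand": 0.2, "slide": [-0.86, 0.7, 0.9], "yaw": 0}, {"hand": 0.2, "slide": [-0.86, 0.7, 0.9], "yaw": 0}]}}

```text
t: 3.43
eef_pos: [0.49, 0.1414, 0.1266]
ee_rot: [0.705, 0.709, -0.002, -0.001]
wrist_force: [-1.0, -0.1, -1.6]
finger_gap: 0.0516
grip_force: 0.0
```

```bash
python3 - <<'E'
from h import *
s=env.read_state();print(np.round(s['eef_pos'],4),np.round(s['qpos'],2),np.round(s['ee_rot'],3))
p=cap("side")
for r in env.look_for(p,'tall_bush')[:2]: print(r)
im=cv2.resize(p['img'][100:300,180:440],None,fx=3,fy=3,interpolation=cv2.INTER_CUBIC);cv2.imwrite('pics/s2.png',im[...,::-1])
E
```

```text
[0.49   0.1414 0.1266] [ 0.28  0.29 -0.23  1.05 -0.    1.85] [ 0.705  0.709 -0.002 -0.001]
{'location': [0.4847, 0.1338, 0.0239], 'confidence': 0.75}
```

View pics/s2.png

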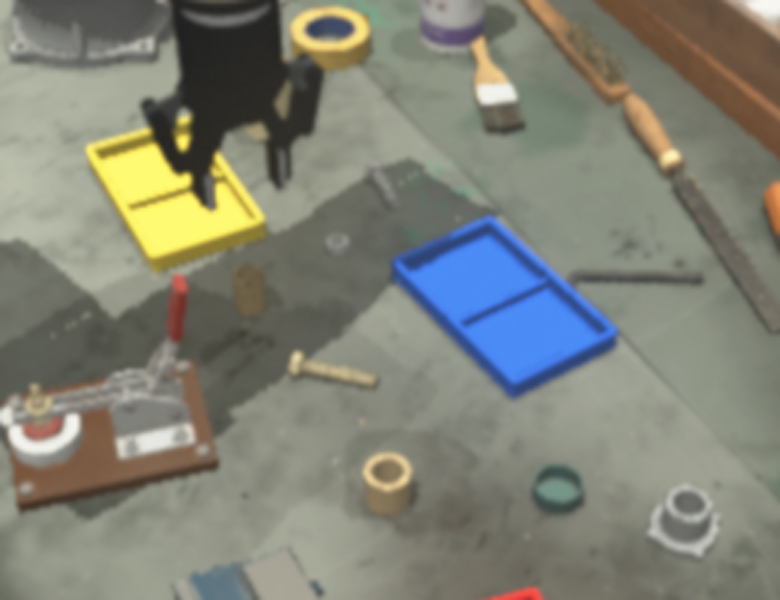

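The gripper is above the tall bush (crop 249,290) and the position agrees across views. I'll go down and grip.

Request:
{"name": "apply_moves", "arguments": {"targets": [{"hand": 0.2, "slide": [0, -0.02, 0.5], "yaw": 0}, {"hand": 0.2, "slide": [0, -0.02, 0.9], "yaw": 0}, {"hand": 0.2, "slide": [0, -0.02, 0.9], "yaw": 0}]}}

```text
t: 3.78
eef_pos: [0.4851, 0.145, 0.0546]
ee_rot: [0.704, 0.71, -0.002, -0.001]
wrist_force: [-2.4, -0.3, -1.0]
finger_gap: 0.0513
grip_force: 0.0
```

Request:
{"name": "apply_moves", "arguments": {"targets": [{"hand": 0.2, "slide": [0, 0, 0.25], "yaw": 0}, {"hand": 0.2, "slide": [0, 0, 0.48], "yaw": 0}, {"hand": 0.2, "slide": [0, 0, 0.48], "yaw": 0}]}}

```text
t: 4.03
eef_pos: [0.4871, 0.1454, 0.0194]
ee_rot: [0.705, 0.71, -0.001, -0.001]
wrist_force: [-1.7, -1.0, -0.6]
finger_gap: 0.0512
grip_force: 0.0
```

Request:
{"name": "apply_moves", "arguments": {"targets": [{"hand": -1, "slide": [0, 0, 0], "yaw": 0}, {"hand": -1, "slide": [0, 0, 0], "yaw": 0}, {"hand": -1, "slide": [0, 0, 0], "yaw": 0}, {"hand": -1, "slide": [0, 0, 0], "yaw": 0}, {"hand": -1, "slide": [0, 0, 0], "yaw": 0}]}}

```text
t: 4.45
eef_pos: [0.4894, 0.1455, 0.0222]
ee_rot: [0.705, 0.709, 0.001, 0.001]
wrist_force: [-1.8, 0.8, 8.7]
finger_gap: 0.0239
grip_force: 58.3
```

Request:
{"name": "apply_moves", "arguments": {"targets": [{"hand": -1, "slide": [0, 0, -0.4], "yaw": 0}, {"hand": -1, "slide": [0, 0, -0.8], "yaw": 0}, {"hand": -1, "slide": [0, 0, -0.8], "yaw": 0}, {"hand": -1, "slide": [0, 0, -0.8], "yaw": 0}]}}

```text
t: 4.78
eef_pos: [0.49, 0.1456, 0.0869]
ee_rot: [0.705, 0.709, 0.002, 0.001]
wrist_force: [-0.4, -0.4, -2.0]
finger_gap: 0.0242
grip_force: 59.4
```

Request:
{"name": "apply_moves", "arguments": {"targets": [{"hand": -1, "slide": [0.5, 0, 0], "yaw": 0}, {"hand": -1, "slide": [0.9, -0.05, 0], "yaw": 0}, {"hand": -1, "slide": [0.9, -0.05, 0], "yaw": 0}]}}

```text
t: 5.03
eef_pos: [0.4833, 0.2211, 0.084]
ee_rot: [0.704, 0.71, 0.001, -0.001]
wrist_force: [-0.6, 0.3, -0.8]
finger_gap: 0.0239
grip_force: 59.4
```

Request:
{"name": "apply_moves", "arguments": {"targets": [{"hand": -1, "slide": [0.5, 0, 0], "yaw": 0}, {"hand": -1, "slide": [0.9, 0, 0], "yaw": 0}, {"hand": -1, "slide": [0.9, 0, 0], "yaw": 0}]}}

```text
t: 5.28
eef_pos: [0.483, 0.2935, 0.0837]
ee_rot: [0.704, 0.71, 0.001, -0.001]
wrist_force: [-0.5, 0.4, -0.2]
finger_gap: 0.0239
grip_force: 59.4
```

Request:
{"name": "apply_moves", "arguments": {"targets": [{"hand": -1, "slide": [0.4, 0, 0], "yaw": 0}, {"hand": -1, "slide": [0.7, 0, 0], "yaw": 0}, {"hand": -1, "slide": [0.7, 0, 0], "yaw": 0}, {"hand": -1, "slide": [0.7, 0, 0], "yaw": 0}]}}

```text
t: 5.62
eef_pos: [0.4826, 0.3457, 0.0834]
ee_rot: [0.705, 0.71, -0.0, -0.0]
wrist_force: [0.3, -0.4, -1.2]
finger_gap: 0.024
grip_force: 59.4
```

```bash
python3 - <<'E'
from h import *
p=cap("side")
for r in env.look_for(p,'tall_bush')[:2]: print(r)
im=cv2.resize(p['img'][90:230,180:380],None,fx=3,fy=3,interpolation=cv2.INTER_CUBIC);cv2.imwrite('pics/s3.png',im[...,::-1])
E
```

```text
(no output)
```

View pics/s3.png

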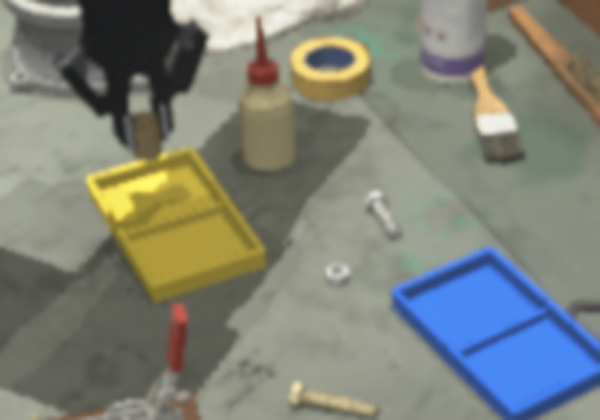

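The bush is held upright over the far bay, at crop (147,135). I'll lower it.

Request:
{"name": "apply_moves", "arguments": {"targets": [{"hand": -1, "slide": [0, 0, 0.35], "yaw": 0}, {"hand": -1, "slide": [0, 0, 0.55], "yaw": 0}, {"hand": -1, "slide": [0, 0, 0.69], "yaw": 0}, {"hand": -1, "slide": [0, 0, 0.69], "yaw": 0}, {"hand": -1, "slide": [0, 0, 0.69], "yaw": 0}]}}

```text
t: 6.13
eef_pos: [0.4831, 0.3442, 0.0286]
ee_rot: [0.706, 0.709, -0.0, -0.0]
wrist_force: [0.2, -0.2, -0.2]
finger_gap: 0.0239
grip_force: 59.7
```

Request:
{"name": "apply_moves", "arguments": {"targets": [{"hand": -1, "slide": [0, 0, 0.03], "yaw": 0}, {"hand": -1, "slide": [0, 0, 0.03], "yaw": 0}]}}

```text
t: 6.3
eef_pos: [0.4834, 0.3448, 0.0267]
ee_rot: [0.705, 0.709, 0.0, 0.0]
wrist_force: [0.4, -0.4, -0.8]
finger_gap: 0.024
grip_force: 59.7
```

Request:
{"name": "apply_moves", "arguments": {"targets": [{"hand": 0, "slide": [0, 0, 0], "yaw": 0}, {"hand": 0, "slide": [0, 0, 0], "yaw": 0}, {"hand": 0, "slide": [0, 0, 0], "yaw": 0}]}}

```text
t: 6.55
eef_pos: [0.4833, 0.345, 0.0267]
ee_rot: [0.705, 0.709, 0.0, 0.0]
wrist_force: [-0.0, 0.1, 0.4]
finger_gap: 0.0429
grip_force: 0.0
```

Request:
{"name": "apply_moves", "arguments": {"targets": [{"hand": 0, "slide": [0, 0, -0.3], "yaw": 0}, {"hand": 0, "slide": [0, 0, -0.7], "yaw": 0}, {"hand": 0, "slide": [0, 0, -1], "yaw": 0}, {"hand": 0, "slide": [0, 0, -1], "yaw": 0}]}}

```text
t: 6.88
eef_pos: [0.4852, 0.3464, 0.1115]
ee_rot: [0.705, 0.709, 0.003, 0.001]
wrist_force: [1.4, 0.6, 0.2]
finger_gap: 0.0428
grip_force: 0.0
```

```bash
python3 - <<'E'
from h import *
p=cap("side")
for r in env.look_for(p,'tall_bush')[:2]: print(r)
for r in env.look_for(p,'silver_bolt')[:2]: print(r)
im=cv2.resize(p['img'][90:230,180:380],None,fx=3,fy=3,interpolation=cv2.INTER_CUBIC);cv2.imwrite('pics/s4.png',im[...,::-1])
E
```

```text
{'location': [0.4829, 0.3313, 0.0283], 'confidence': 0.53}
{'location': [0.6561, 0.2294, 0.0096], 'confidence': 0.65}
```

View pics/s4.png

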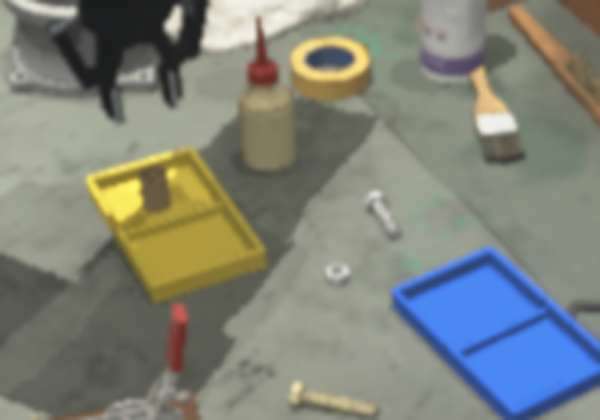

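The tall bush stands in the far bay at crop (155,190) and the oiler is upright. The silver bolt is next.

Request:
{"name": "apply_moves", "arguments": {"targets": [{"hand": 0, "slide": [-0.5, 0, 0], "yaw": 0}, {"hand": 0, "slide": [-1, 0, 0], "yaw": 0}, {"hand": 0, "slide": [-1, 0, 0], "yaw": 0}]}}

```text
t: 7.28
eef_pos: [0.4822, 0.2594, 0.1048]
ee_rot: [0.706, 0.708, -0.002, 0.0]
wrist_force: [-0.1, 0.2, 0.0]
finger_gap: 0.0425
grip_force: 0.0
```

Request:
{"name": "apply_moves", "arguments": {"targets": [{"hand": 0, "slide": [-0.25, 0.4, 0], "yaw": 0}, {"hand": 0, "slide": [-0.52, 0.8, 0], "yaw": 0}, {"hand": 0, "slide": [-0.52, 1, 0], "yaw": 0}]}}

```text
t: 7.53
eef_pos: [0.5657, 0.2202, 0.1051]
ee_rot: [0.706, 0.708, -0.001, 0.0]
wrist_force: [0.9, 0.5, 0.7]
finger_gap: 0.0428
grip_force: 0.0
```

Request:
{"name": "apply_moves", "arguments": {"targets": [{"hand": 0, "slide": [0, 0.5, 0], "yaw": 0.1}, {"hand": 0, "slide": [0, 1, 0], "yaw": 0.1}, {"hand": 0, "slide": [0, 1, 0], "yaw": 0.1}, {"hand": 0, "slide": [0, 1, 0], "yaw": 0.1}, {"hand": 0, "slide": [0, 1, 0], "yaw": 0.1}]}}

```text
t: 7.95
eef_pos: [0.6428, 0.2238, 0.1046]
ee_rot: [0.742, 0.671, -0.001, -0.001]
wrist_force: [-0.5, -0.4, 0.4]
finger_gap: 0.0425
grip_force: 0.0
```

Request:
{"name": "apply_moves", "arguments": {"targets": [{"hand": -0.1, "slide": [0.02, 0.17, 0.4], "yaw": 0}, {"hand": -0.1, "slide": [0.02, 0.17, 0.7], "yaw": 0}, {"hand": -0.1, "slide": [0.02, 0.17, 0.7], "yaw": 0}, {"hand": -0.1, "slide": [0.02, 0.17, 0.7], "yaw": 0}]}}

```text
t: 8.28
eef_pos: [0.6554, 0.2242, 0.0498]
ee_rot: [0.741, 0.671, -0.001, -0.001]
wrist_force: [-0.7, 0.6, 0.4]
finger_gap: 0.0381
grip_force: 0.0
```

Request:
{"name": "apply_moves", "arguments": {"targets": [{"hand": -0.1, "slide": [0, 0, 0.2], "yaw": 0}, {"hand": -0.1, "slide": [0, 0, 0.34], "yaw": 0}, {"hand": -0.1, "slide": [0, 0, 0.34], "yaw": 0}]}}

```text
t: 8.53
eef_pos: [0.6562, 0.2242, 0.0224]
ee_rot: [0.741, 0.671, -0.001, -0.0]
wrist_force: [-0.7, -1.6, -0.2]
finger_gap: 0.0385
grip_force: 0.0
```

Request:
{"name": "apply_moves", "arguments": {"targets": [{"hand": -0.4, "slide": [0, 0, 0], "yaw": 0}, {"hand": -0.4, "slide": [0, 0, 0], "yaw": 0}, {"hand": -0.4, "slide": [0, 0, 0], "yaw": 0}]}}

```text
t: 8.78
eef_pos: [0.6579, 0.2245, 0.0243]
ee_rot: [0.741, 0.671, 0.001, 0.0]
wrist_force: [0.3, -0.7, -1.2]
finger_gap: 0.0254
grip_force: 0.0
```

Request:
{"name": "apply_moves", "arguments": {"targets": [{"hand": -1, "slide": [0, 0, 0], "yaw": 0}, {"hand": -1, "slide": [0, 0, 0], "yaw": 0}, {"hand": -1, "slide": [0, 0, 0], "yaw": 0}, {"hand": -1, "slide": [0, 0, 0], "yaw": 0}, {"hand": -1, "slide": [0, 0, 0], "yaw": 0}]}}

```text
t: 9.2
eef_pos: [0.6577, 0.2245, 0.0239]
ee_rot: [0.741, 0.671, 0.0, 0.0]
wrist_force: [-2.0, 0.7, 6.1]
finger_gap: 0.0078
grip_force: 52.4
```

Request:
{"name": "apply_moves", "arguments": {"targets": [{"hand": -1, "slide": [0, 0, -0.3], "yaw": 0}, {"hand": -1, "slide": [0, 0, -0.8], "yaw": 0}, {"hand": -1, "slide": [0, 0, -0.8], "yaw": 0}, {"hand": -1, "slide": [0, 0, -0.8], "yaw": 0}]}}

```text
t: 9.53
eef_pos: [0.659, 0.2248, 0.09]
ee_rot: [0.742, 0.671, 0.002, 0.001]
wrist_force: [0.2, -0.3, -1.5]
finger_gap: 0.0077
grip_force: 50.9
```

Request:
{"name": "apply_moves", "arguments": {"targets": [{"hand": -1, "slide": [-0.5, 0.06, 0], "yaw": 0}, {"hand": -1, "slide": [-1, 0.12, 0], "yaw": 0}, {"hand": -1, "slide": [-1, 0.12, 0], "yaw": 0}]}}

```text
t: 9.78
eef_pos: [0.6586, 0.1377, 0.0863]
ee_rot: [0.743, 0.669, -0.001, 0.0]
wrist_force: [-0.3, -0.5, -0.6]
finger_gap: 0.0076
grip_force: 50.9
```

Request:
{"name": "apply_moves", "arguments": {"targets": [{"hand": -1, "slide": [-0.4, 0.13, 0], "yaw": -0.09}, {"hand": -1, "slide": [-0.73, 0.13, 0], "yaw": -0.18}, {"hand": -1, "slide": [-0.73, 0.13, 0], "yaw": -0.18}, {"hand": -1, "slide": [-0.73, 0.13, 0], "yaw": -0.18}]}}

```text
t: 10.12
eef_pos: [0.6631, 0.0832, 0.0864]
ee_rot: [0.676, 0.737, -0.0, -0.0]
wrist_force: [0.1, 1.0, -0.8]
finger_gap: 0.0081
grip_force: 51.0
```

```bash
python3 - <<'E'
from h import *
p=cap("side")
for n in('silver_bolt','blue_tray'):
  for r in env.look_for(p,n)[:2]: print(r)
im=cv2.resize(p['img'][100:240,260:460],None,fx=3,fy=3,interpolation=cv2.INTER_CUBIC);cv2.imwrite('pics/s5.png',im[...,::-1])
E
```

```text
{'location': [0.4759, -0.2494, 0.012], 'confidence': 0.59}
{'location': [0.6606, 0.0683, 0.0716], 'confidence': 0.56}
{'location': [0.6669, 0.037, 0.0049], 'confidence': 0.9}
{'location': [0.6524, -0.2234, 0.0081], 'confidence': 0.49}
```

View pics/s5.png

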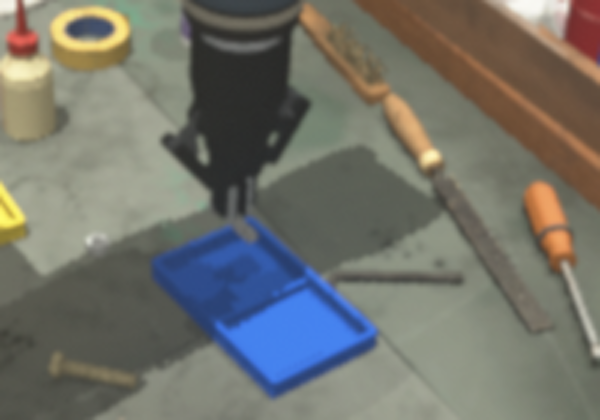

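The silver bolt is held level over the blue left bay at crop (245,225). I'll place it.

Request:
{"name": "apply_moves", "arguments": {"targets": [{"hand": -1, "slide": [0, 0, 0.35], "yaw": 0}, {"hand": -1, "slide": [0, 0, 0.6], "yaw": 0}, {"hand": -1, "slide": [0, 0, 0.73], "yaw": 0}, {"hand": -1, "slide": [0, 0, 0.73], "yaw": 0}, {"hand": -1, "slide": [0, 0, 0.73], "yaw": 0}]}}

```text
t: 10.68
eef_pos: [0.6638, 0.0853, 0.0293]
ee_rot: [0.675, 0.738, 0.0, 0.0]
wrist_force: [-1.8, -2.6, 4.6]
finger_gap: 0.0065
grip_force: 51.8
```

Request:
{"name": "apply_moves", "arguments": {"targets": [{"hand": -0.3, "slide": [0, 0, 0], "yaw": 0}, {"hand": -0.3, "slide": [0, 0, 0], "yaw": 0}, {"hand": -0.3, "slide": [0, 0, 0], "yaw": 0}]}}

```text
t: 10.93
eef_pos: [0.6635, 0.0852, 0.0288]
ee_rot: [0.675, 0.738, 0.0, -0.0]
wrist_force: [-0.0, -0.0, -0.4]
finger_gap: 0.03
grip_force: 0.0
```

Request:
{"name": "apply_moves", "arguments": {"targets": [{"hand": -0.3, "slide": [0, 0, -0.3], "yaw": 0}, {"hand": -0.1, "slide": [0, 0, -0.7], "yaw": 0}, {"hand": -0.1, "slide": [0, 0, -0.9], "yaw": 0}, {"hand": -0.1, "slide": [0, 0, -0.9], "yaw": 0}]}}

```text
t: 11.27
eef_pos: [0.6655, 0.0851, 0.105]
ee_rot: [0.675, 0.738, 0.002, 0.002]
wrist_force: [0.8, -0.1, 0.1]
finger_gap: 0.0385
grip_force: 0.0
```

Request:
{"name": "apply_moves", "arguments": {"targets": [{"hand": -0.1, "slide": [-0.2, -0.5, 0], "yaw": -0.119}, {"hand": -0.1, "slide": [-0.43, -1, 0], "yaw": -0.238}, {"hand": -0.1, "slide": [-0.43, -1, 0], "yaw": -0.357}, {"hand": -0.1, "slide": [-0.43, -1, 0], "yaw": -0.357}]}}

```text
t: 11.6
eef_pos: [0.584, 0.0424, 0.1]
ee_rot: [0.523, 0.852, -0.001, -0.001]
wrist_force: [1.2, 0.1, 0.2]
finger_gap: 0.0384
grip_force: 0.0
```

Request:
{"name": "apply_moves", "arguments": {"targets": [{"hand": -0.1, "slide": [0.2, -0.5, 0], "yaw": -0.119}, {"hand": -0.1, "slide": [0.37, -0.93, 0], "yaw": -0.238}, {"hand": -0.1, "slide": [0.37, -0.93, 0], "yaw": -0.36}, {"hand": -0.1, "slide": [0.37, -0.93, 0], "yaw": -0.36}, {"hand": -0.1, "slide": [0.37, -0.93, 0], "yaw": -0.36}]}}

```text
t: 12.02
eef_pos: [0.5083, 0.037, 0.1011]
ee_rot: [0.36, 0.933, 0.0, 0.001]
wrist_force: [-0.2, -0.1, 0.2]
finger_gap: 0.0388
grip_force: 0.0
```

```bash
python3 - <<'E'
from h import *
p=cap("side")
for n in('silver_bolt','brassy_bolt'):
  for r in env.look_for(p,n)[:2]: print(r)
im=cv2.resize(p['img'][100:260,180:440],None,fx=3,fy=3,interpolation=cv2.INTER_CUBIC);cv2.imwrite('pics/s6.png',im[...,::-1])
E
```

```text
{'location': [0.5047, 0.036, 0.0127], 'confidence': 0.6}
```

View pics/s6.png

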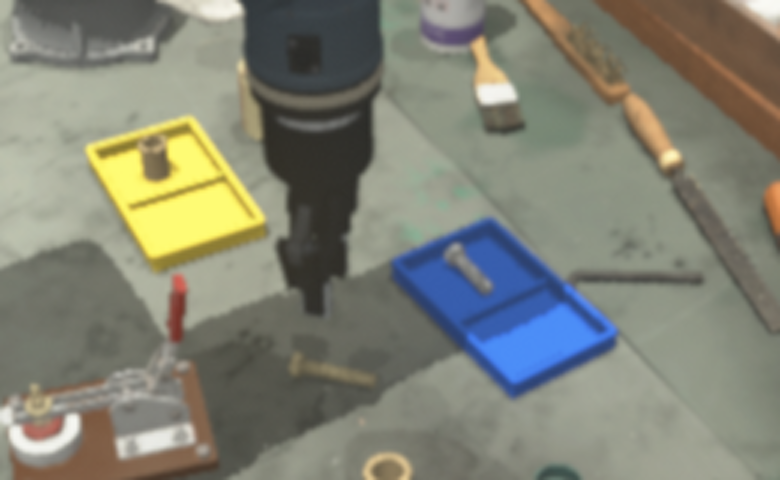

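The silver bolt lies in the blue left bay, about crop (467,268). The gripper is above the brassy bolt at crop (330,370), so I'll grip it.

Request:
{"name": "apply_moves", "arguments": {"targets": [{"hand": -0.2, "slide": [0, 0, 0.4], "yaw": 0}, {"hand": -0.2, "slide": [0, 0, 0.7], "yaw": 0}, {"hand": -0.2, "slide": [0, 0, 0.97], "yaw": 0}, {"hand": -0.2, "slide": [0, 0, 0.97], "yaw": 0}, {"hand": -0.2, "slide": [0, 0, 0.97], "yaw": 0}]}}

```text
t: 12.58
eef_pos: [0.5071, 0.0366, 0.0227]
ee_rot: [0.358, 0.934, -0.0, -0.001]
wrist_force: [-0.0, -0.4, 0.1]
finger_gap: 0.034
grip_force: 0.0
```

Request:
{"name": "apply_moves", "arguments": {"targets": [{"hand": -1, "slide": [0, 0, 0], "yaw": 0}, {"hand": -1, "slide": [0, 0, 0], "yaw": 0}, {"hand": -1, "slide": [0, 0, 0], "yaw": 0}, {"hand": -1, "slide": [0, 0, 0], "yaw": 0}, {"hand": -1, "slide": [0, 0, 0], "yaw": 0}]}}

```text
t: 13.0
eef_pos: [0.5087, 0.0368, 0.0249]
ee_rot: [0.358, 0.934, 0.001, 0.001]
wrist_force: [0.0, 1.1, 9.9]
finger_gap: 0.0064
grip_force: 51.7
```

Request:
{"name": "apply_moves", "arguments": {"targets": [{"hand": -1, "slide": [0, 0, -0.3], "yaw": 0}, {"hand": -1, "slide": [0, 0, -0.9], "yaw": 0}, {"hand": -1, "slide": [0, 0, -0.9], "yaw": 0}, {"hand": -1, "slide": [0, 0, -0.9], "yaw": 0}]}}

```text
t: 13.33
eef_pos: [0.5097, 0.0367, 0.0992]
ee_rot: [0.358, 0.934, 0.001, 0.003]
wrist_force: [-0.6, -0.5, -0.5]
finger_gap: 0.0
grip_force: 0.0
```

```bash
python3 - <<'E'
from h import *
p=cap("side")
for r in env.look_for(p,'brassy_bolt')[:2]: print(r)
a=cv2.resize(p['img'][160:260,220:360],None,fx=4,fy=4,interpolation=cv2.INTER_CUBIC)
p=cap("top")
for r in env.look_for(p,'brassy_bolt')[:2]: print(r)
b=cv2.resize(p['img'][180:250,280:378],None,fx=5.71,fy=5.71,interpolation=cv2.INTER_CUBIC)[:190+10]
cv2.imwrite('pics/s7.png',np.vstack([a,b[:, :560] if b.shape[1]>=560 else np.pad(b,((0,0),(0,560-b.shape[1]),(0,0)))])[...,::-1])
print(a.shape,b.shape)
E
```

```text
{'location': [0.5011, 0.038, 0.0108], 'confidence': 0.49}
{'location': [0.6708, 0.0363, 0.0037], 'confidence': 0.41}
(400, 560, 3) (200, 560, 3)
```

View pics/s7.png

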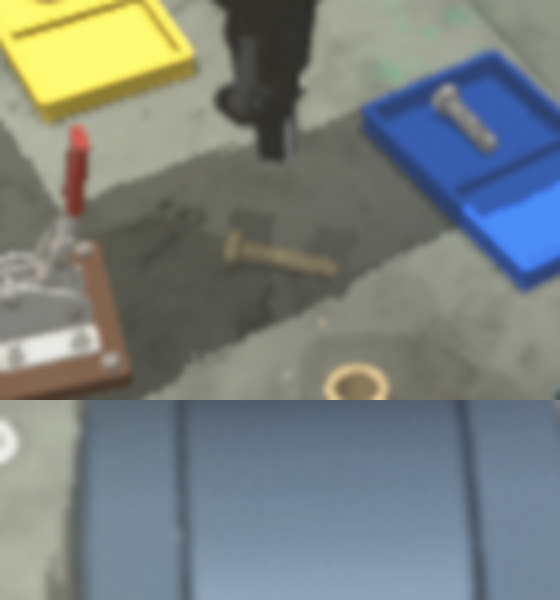

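The brassy bolt slipped out and lies nearly where it was: head (278,221), tip (304,227) in the side picture. I'll regrip nearer the head.

```bash
python3 - <<'E'
from h import *
p=cap("side")
a=ray(p,278,221.3,.010);b=ray(p,304,227,.006);print(a,b,np.degrees(np.arctan2(*(b-a)[1::-1])),np.linalg.norm(b-a))
a=ray(p,180+296/3,100+363/3,.010);b=ray(p,180+374/3,100+380/3,.006);print('before',a,b)
E
```

```text
[0.48769479 0.05467753 0.01      ] [0.53459057 0.01233045 0.006     ] -42.08215679589924 0.06331262917188225
before [0.4895018  0.05482313 0.01      ] [0.53646518 0.01254096 0.006     ]
```

Request:
{"name": "apply_moves", "arguments": {"targets": [{"hand": -0.2, "slide": [0, 0, 0], "yaw": 0}, {"hand": -0.2, "slide": [0, 0, 0], "yaw": 0}]}}

```text
t: 13.75
eef_pos: [0.5067, 0.0365, 0.0946]
ee_rot: [0.358, 0.934, -0.0, -0.0]
wrist_force: [-0.3, -0.5, 0.4]
finger_gap: 0.0234
grip_force: 0.0
```

Request:
{"name": "apply_moves", "arguments": {"targets": [{"hand": -0.2, "slide": [0.14, 0, 0.3], "yaw": 0}, {"hand": -0.2, "slide": [0.14, 0, 0.6], "yaw": 0}, {"hand": -0.2, "slide": [0.14, 0, 0.9], "yaw": 0}, {"hand": -0.2, "slide": [0.14, 0, 0.9], "yaw": 0}, {"hand": -0.2, "slide": [0.14, 0, 0.9], "yaw": 0}]}}

```text
t: 14.17
eef_pos: [0.4978, 0.044, 0.0226]
ee_rot: [0.358, 0.934, -0.001, -0.001]
wrist_force: [0.2, 0.4, 0.4]
finger_gap: 0.0346
grip_force: 0.0
```

Request:
{"name": "apply_moves", "arguments": {"targets": [{"hand": -1, "slide": [0, 0, 0], "yaw": 0}, {"hand": -1, "slide": [0, 0, 0], "yaw": 0}, {"hand": -1, "slide": [0, 0, 0], "yaw": 0}, {"hand": -1, "slide": [0, 0, 0], "yaw": 0}, {"hand": -1, "slide": [0, 0, 0], "yaw": 0}]}}

```text
t: 14.58
eef_pos: [0.4998, 0.044, 0.0243]
ee_rot: [0.358, 0.934, 0.0, 0.001]
wrist_force: [-1.0, -0.9, 8.5]
finger_gap: 0.0093
grip_force: 53.7
```

Request:
{"name": "apply_moves", "arguments": {"targets": [{"hand": -1, "slide": [0, 0, -0.2], "yaw": 0}, {"hand": -1, "slide": [0, 0, -0.5], "yaw": 0}, {"hand": -1, "slide": [0, 0, -0.8], "yaw": 0}, {"hand": -1, "slide": [0, 0, -0.8], "yaw": 0}]}}

```text
t: 14.92
eef_pos: [0.5012, 0.0442, 0.0917]
ee_rot: [0.358, 0.934, 0.001, 0.003]
wrist_force: [1.5, -0.4, -0.1]
finger_gap: 0.0091
grip_force: 51.2
```

Request:
{"name": "apply_moves", "arguments": {"targets": [{"hand": -1, "slide": [-0.4, 0.2, 0], "yaw": -0.1}, {"hand": -1, "slide": [-0.9, 0.42, 0], "yaw": -0.2}, {"hand": -1, "slide": [-0.9, 0.42, 0], "yaw": -0.3}, {"hand": -1, "slide": [-0.9, 0.42, 0], "yaw": -0.39}]}}

```text
t: 15.25
eef_pos: [0.5767, 0.0203, 0.0866]
ee_rot: [0.159, 0.987, 0.0, 0.0]
wrist_force: [-0.6, 0.8, -0.7]
finger_gap: 0.0091
grip_force: 51.2
```

Request:
{"name": "apply_moves", "arguments": {"targets": [{"hand": -1, "slide": [-0.4, 0.02, 0], "yaw": -0.1}, {"hand": -1, "slide": [-0.8, 0.02, 0], "yaw": -0.2}, {"hand": -1, "slide": [-1, 0.02, 0], "yaw": -0.3}, {"hand": -1, "slide": [-1, 0.02, 0], "yaw": -0.395}, {"hand": -1, "slide": [-1, 0.02, 0], "yaw": -0.395}]}}

```text
t: 15.67
eef_pos: [0.6518, -0.0033, 0.0866]
ee_rot: [-0.048, 0.999, 0.0, -0.0]
wrist_force: [-0.1, 0.1, -1.7]
finger_gap: 0.0092
grip_force: 51.2
```

```bash
python3 - <<'E'
from h import *
p=cap("side")
a=cv2.resize(p['img'][140:270,260:440],None,fx=4,fy=4,interpolation=cv2.INTER_CUBIC)
cv2.imwrite('pics/s8.png',a[...,::-1])
E
```

```text
(no output)
```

View pics/s8.png

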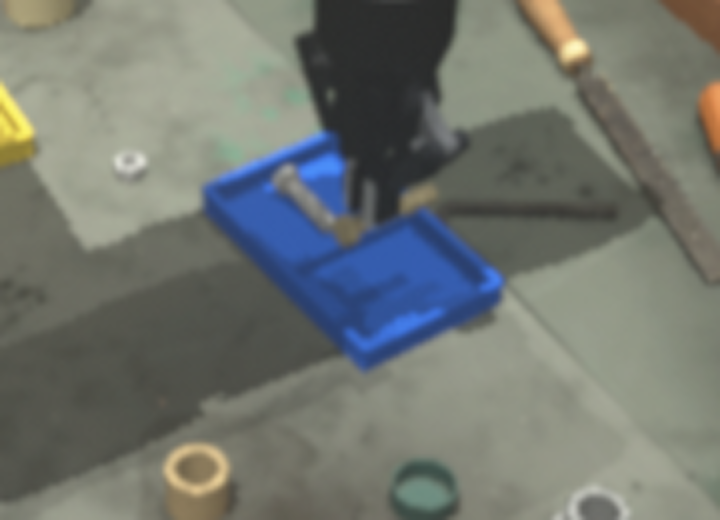

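The brassy bolt is held level above the blue right bay, head at crop (347,230). I'll lower it.

Request:
{"name": "apply_moves", "arguments": {"targets": [{"hand": -1, "slide": [0, 0, 0.35], "yaw": 0}, {"hand": -1, "slide": [0, 0, 0.6], "yaw": 0}, {"hand": -1, "slide": [0, 0, 0.73], "yaw": 0}, {"hand": -1, "slide": [0, 0, 0.73], "yaw": 0}, {"hand": -1, "slide": [0, 0, 0.73], "yaw": 0}]}}

```text
t: 16.13
eef_pos: [0.6508, -0.0027, 0.0292]
ee_rot: [-0.044, 0.999, 0.0, 0.0]
wrist_force: [0.6, 0.1, 0.6]
finger_gap: 0.0088
grip_force: 51.6
```

Request:
{"name": "apply_moves", "arguments": {"targets": [{"hand": -0.3, "slide": [0, 0, 0], "yaw": 0}, {"hand": -0.3, "slide": [0, 0, 0], "yaw": 0}, {"hand": -0.3, "slide": [0, 0, 0], "yaw": 0}]}}

```text
t: 16.38
eef_pos: [0.6512, -0.0028, 0.029]
ee_rot: [-0.045, 0.999, -0.0, 0.0]
wrist_force: [-0.1, 1.0, -0.4]
finger_gap: 0.0298
grip_force: 0.0
```

Request:
{"name": "apply_moves", "arguments": {"targets": [{"hand": -0.3, "slide": [0, 0, -0.3], "yaw": 0}, {"hand": -0.1, "slide": [0, 0, -0.7], "yaw": 0}, {"hand": 0.2, "slide": [0, 0, -0.9], "yaw": 0}, {"hand": 0.3, "slide": [0, 0, -0.9], "yaw": 0}]}}

```text
t: 16.72
eef_pos: [0.6533, -0.0029, 0.1051]
ee_rot: [-0.045, 0.999, -0.0, 0.003]
wrist_force: [0.4, 0.6, 0.3]
finger_gap: 0.0554
grip_force: 0.0
```

Request:
{"name": "apply_moves", "arguments": {"targets": [{"hand": 0.3, "slide": [0.5, -0.15, 0], "yaw": 0.118}, {"hand": 0.3, "slide": [1, -0.3, 0], "yaw": 0.236}, {"hand": 0.3, "slide": [1, -0.3, 0], "yaw": 0.354}, {"hand": 0.3, "slide": [1, -0.3, 0], "yaw": 0.472}, {"hand": 0.3, "slide": [1, -0.3, 0], "yaw": 0.59}]}}

```text
t: 17.13
eef_pos: [0.5728, -0.0343, 0.1006]
ee_rot: [0.264, 0.965, -0.0, -0.0]
wrist_force: [0.6, 0.2, -0.5]
finger_gap: 0.0552
grip_force: 0.0
```

Request:
{"name": "apply_moves", "arguments": {"targets": [{"hand": 0.3, "slide": [0.3, -0.5, 0], "yaw": 0.118}, {"hand": 0.3, "slide": [0.54, -1, 0], "yaw": 0.236}, {"hand": 0.3, "slide": [0.54, -1, 0], "yaw": 0.354}, {"hand": 0.3, "slide": [0.54, -1, 0], "yaw": 0.472}, {"hand": 0.3, "slide": [0.54, -1, 0], "yaw": 0.59}]}}

```text
t: 17.55
eef_pos: [0.4953, -0.082, 0.1007]
ee_rot: [0.545, 0.838, 0.0, -0.0]
wrist_force: [-0.6, 0.6, -0.3]
finger_gap: 0.0552
grip_force: 0.0
```

Request:
{"name": "apply_moves", "arguments": {"targets": [{"hand": 0.3, "slide": [-0.08, -0.11, 0], "yaw": 0.118}, {"hand": 0.3, "slide": [-0.08, -0.11, 0], "yaw": 0.236}, {"hand": 0.3, "slide": [-0.08, -0.11, 0], "yaw": 0.354}, {"hand": 0.3, "slide": [-0.08, -0.11, 0], "yaw": 0.4}, {"hand": 0.3, "slide": [-0.08, -0.11, 0], "yaw": 0.4}]}}

```text
t: 17.97
eef_pos: [0.4905, -0.091, 0.1004]
ee_rot: [0.706, 0.708, -0.0, -0.0]
wrist_force: [-0.1, 0.6, 0.4]
finger_gap: 0.0554
grip_force: 0.0
```

```bash
python3 - <<'E'
from h import *
p=cap("side")
for n in('short_bush','flange','brassy_bolt'):
  for r in env.look_for(p,n)[:2]: print(n,r)
a=cv2.resize(p['img'][140:340,250:450],None,fx=3,fy=3,interpolation=cv2.INTER_CUBIC)
cv2.imwrite('pics/s9.png',a[...,::-1])
E
```

```text
short_bush {'location': [0.4904, -0.0967, 0.0201], 'confidence': 0.73}
flange {'location': [0.6544, -0.222, 0.0131], 'confidence': 0.75}
brassy_bolt {'location': [0.6598, -0.004, 0.0184], 'confidence': 0.58}
```

View pics/s9.png

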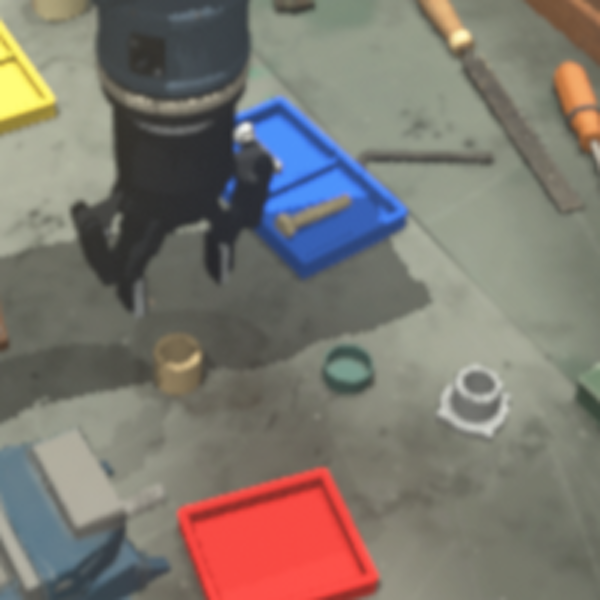

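The brassy bolt lies in its bay at crop (315,215). The gripper is above the short bush at (180,362), so I'll grip it.

Request:
{"name": "apply_moves", "arguments": {"targets": [{"hand": 0.3, "slide": [0, 0.01, 0.4], "yaw": 0}, {"hand": 0.3, "slide": [0, 0.01, 0.7], "yaw": 0}, {"hand": 0.3, "slide": [0, 0.01, 0.95], "yaw": 0}, {"hand": 0.3, "slide": [0, 0.01, 0.95], "yaw": 0}, {"hand": 0.3, "slide": [0, 0.01, 0.95], "yaw": 0}]}}

```text
t: 18.58
eef_pos: [0.4909, -0.0908, 0.0245]
ee_rot: [0.704, 0.71, -0.001, -0.001]
wrist_force: [0.6, -0.9, 1.3]
finger_gap: 0.0554
grip_force: 0.0
```

Request:
{"name": "apply_moves", "arguments": {"targets": [{"hand": -1, "slide": [0, 0, 0], "yaw": 0}, {"hand": -1, "slide": [0, 0, 0], "yaw": 0}, {"hand": -1, "slide": [0, 0, 0], "yaw": 0}, {"hand": -1, "slide": [0, 0, 0], "yaw": 0}]}}

```text
t: 18.92
eef_pos: [0.4928, -0.0911, 0.0264]
ee_rot: [0.705, 0.71, 0.001, 0.001]
wrist_force: [-0.5, 1.0, 7.7]
finger_gap: 0.0314
grip_force: 58.7
```

Request:
{"name": "apply_moves", "arguments": {"targets": [{"hand": -1, "slide": [0, 0, -0.2], "yaw": 0}, {"hand": -1, "slide": [0, 0, -0.6], "yaw": 0}, {"hand": -1, "slide": [0, 0, -1], "yaw": 0}, {"hand": -1, "slide": [0, 0, -1], "yaw": 0}]}}

```text
t: 19.25
eef_pos: [0.4947, -0.0915, 0.1112]
ee_rot: [0.705, 0.71, 0.002, 0.004]
wrist_force: [1.5, -0.2, 0.6]
finger_gap: 0.0314
grip_force: 60.3
```

Request:
{"name": "apply_moves", "arguments": {"targets": [{"hand": -1, "slide": [0.45, 0, 0], "yaw": 0}, {"hand": -1, "slide": [0.88, -0.03, 0], "yaw": 0}, {"hand": -1, "slide": [0.88, -0.03, 0], "yaw": 0}]}}

```text
t: 19.5
eef_pos: [0.4886, -0.0165, 0.1056]
ee_rot: [0.704, 0.711, 0.001, -0.0]
wrist_force: [-0.9, -0.8, -0.9]
finger_gap: 0.0316
grip_force: 60.3
```

Request:
{"name": "apply_moves", "arguments": {"targets": [{"hand": -1, "slide": [0.45, 0, 0], "yaw": 0}, {"hand": -1, "slide": [0.88, 0, 0], "yaw": 0}, {"hand": -1, "slide": [0.88, 0, 0], "yaw": 0}]}}

```text
t: 19.75
eef_pos: [0.4884, 0.0542, 0.1055]
ee_rot: [0.703, 0.711, 0.001, -0.0]
wrist_force: [-0.2, 0.3, -0.9]
finger_gap: 0.0318
grip_force: 60.3
```

Request:
{"name": "apply_moves", "arguments": {"targets": [{"hand": -1, "slide": [0.45, 0, 0], "yaw": 0}, {"hand": -1, "slide": [0.88, 0, 0], "yaw": 0}, {"hand": -1, "slide": [0.88, 0, 0], "yaw": 0}]}}

```text
t: 20.0
eef_pos: [0.488, 0.1248, 0.1054]
ee_rot: [0.703, 0.711, 0.001, -0.0]
wrist_force: [-1.0, 0.4, -1.5]
finger_gap: 0.0314
grip_force: 60.3
```

Request:
{"name": "apply_moves", "arguments": {"targets": [{"hand": -1, "slide": [0.45, 0, 0], "yaw": 0}, {"hand": -1, "slide": [0.88, 0, 0], "yaw": 0}, {"hand": -1, "slide": [0.88, 0, 0], "yaw": 0}]}}

```text
t: 20.25
eef_pos: [0.4875, 0.1953, 0.1054]
ee_rot: [0.703, 0.711, 0.001, -0.0]
wrist_force: [-0.0, 0.5, -1.9]
finger_gap: 0.0316
grip_force: 60.3
```

Request:
{"name": "apply_moves", "arguments": {"targets": [{"hand": -1, "slide": [0.45, 0, 0], "yaw": 0}, {"hand": -1, "slide": [0.88, 0, 0], "yaw": 0}, {"hand": -1, "slide": [0.88, 0, 0], "yaw": 0}, {"hand": -1, "slide": [0.88, 0, 0], "yaw": 0}]}}

```text
t: 20.58
eef_pos: [0.4866, 0.2625, 0.105]
ee_rot: [0.704, 0.711, 0.0, 0.0]
wrist_force: [0.6, -0.6, -1.4]
finger_gap: 0.0314
grip_force: 60.3
```

Request:
{"name": "apply_moves", "arguments": {"targets": [{"hand": -1, "slide": [0, 0, 0.4], "yaw": 0}, {"hand": -1, "slide": [0, 0, 0.7], "yaw": 0}, {"hand": -1, "slide": [0, 0, 0.92], "yaw": 0}, {"hand": -1, "slide": [0, 0, 0.93], "yaw": 0}, {"hand": -1, "slide": [0, 0, 0.93], "yaw": 0}]}}

```text
t: 21.0
eef_pos: [0.4864, 0.2599, 0.0299]
ee_rot: [0.705, 0.709, -0.001, -0.0]
wrist_force: [-0.6, -0.6, -1.2]
finger_gap: 0.0313
grip_force: 67.1
```

Request:
{"name": "apply_moves", "arguments": {"targets": [{"hand": 0.15, "slide": [0, 0, 0], "yaw": 0}, {"hand": 0.15, "slide": [0, 0, 0], "yaw": 0}, {"hand": 0.15, "slide": [0, 0, 0], "yaw": 0}]}}

```text
t: 21.25
eef_pos: [0.4871, 0.2609, 0.031]
ee_rot: [0.705, 0.71, 0.0, 0.0]
wrist_force: [-0.3, 0.0, -0.9]
finger_gap: 0.0489
grip_force: 0.0
```

Request:
{"name": "apply_moves", "arguments": {"targets": [{"hand": 0.15, "slide": [0, 0, -0.3], "yaw": 0}, {"hand": 0.15, "slide": [0, 0, -0.7], "yaw": 0}, {"hand": 0.15, "slide": [0, 0, -1], "yaw": 0}, {"hand": 0.15, "slide": [0, 0, -1], "yaw": 0}]}}

```text
t: 21.58
eef_pos: [0.489, 0.2622, 0.1155]
ee_rot: [0.705, 0.71, 0.003, 0.001]
wrist_force: [0.8, 1.3, 1.6]
finger_gap: 0.049
grip_force: 0.0
```

```bash
python3 - <<'E'
from h import *
p=cap("side")
for n in('short_bush','tall_bush','oiler'):
  for r in env.look_for(p,n)[:2]: print(n,r)
a=cv2.resize(p['img'][90:230,180:380],None,fx=3,fy=3,interpolation=cv2.INTER_CUBIC)
cv2.imwrite('pics/s10.png',a[...,::-1])
E
```

```text
short_bush {'location': [0.4861, 0.2524, 0.0255], 'confidence': 0.51}
short_bush {'location': [0.4741, -0.25, 0.0103], 'confidence': 0.29}
tall_bush {'location': [0.6707, 0.0374, 0.0053], 'confidence': 0.59}
tall_bush {'location': [0.4799, 0.3287, 0.0269], 'confidence': 0.51}
oiler {'location': [0.5979, 0.3509, 0.0655], 'confidence': 0.84}
oiler {'location': [0.4876, 0.2517, 0.0271], 'confidence': 0.58}
```

View pics/s10.png

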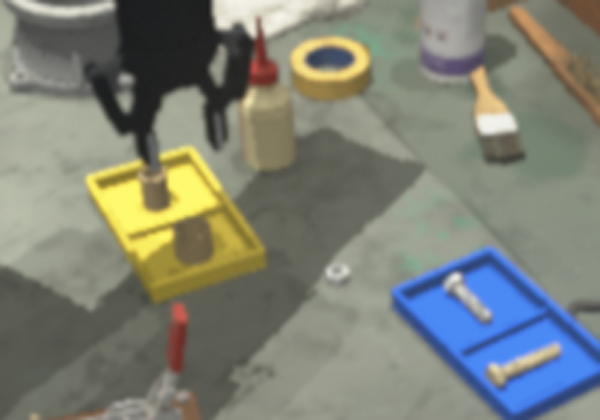

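Both bushes stand in the yellow bays, both bolts lie in the blue bays, and the oiler is upright. The flange is next.

Request:
{"name": "apply_moves", "arguments": {"targets": [{"hand": 0.3, "slide": [-0.5, 0.18, 0], "yaw": 0}, {"hand": 0.3, "slide": [-1, 0.36, 0], "yaw": 0}, {"hand": 0.3, "slide": [-1, 0.36, 0], "yaw": 0}]}}

```text
t: 22.03
eef_pos: [0.5169, 0.1761, 0.1091]
ee_rot: [0.706, 0.708, -0.001, 0.0]
wrist_force: [-0.4, 0.2, 0.5]
finger_gap: 0.0557
grip_force: 0.0
```

Request:
{"name": "apply_moves", "arguments": {"targets": [{"hand": 0.3, "slide": [-0.5, 0.18, 0], "yaw": 0}, {"hand": 0.3, "slide": [-1, 0.36, 0], "yaw": 0}, {"hand": 0.3, "slide": [-1, 0.36, 0], "yaw": 0}]}}

```text
t: 22.28
eef_pos: [0.5464, 0.096, 0.1092]
ee_rot: [0.706, 0.708, -0.001, 0.0]
wrist_force: [0.6, -1.0, -0.5]
finger_gap: 0.0553
grip_force: 0.0
```

Request:
{"name": "apply_moves", "arguments": {"targets": [{"hand": 0.3, "slide": [-0.5, 0.18, 0], "yaw": 0}, {"hand": 0.3, "slide": [-1, 0.36, 0], "yaw": 0}, {"hand": 0.3, "slide": [-1, 0.36, 0], "yaw": 0}]}}

```text
t: 22.53
eef_pos: [0.5758, 0.0162, 0.1091]
ee_rot: [0.706, 0.708, -0.001, 0.0]
wrist_force: [0.5, 0.2, 0.8]
finger_gap: 0.0554
grip_force: 0.0
```

Request:
{"name": "apply_moves", "arguments": {"targets": [{"hand": 0.3, "slide": [-0.5, 0.18, 0], "yaw": 0}, {"hand": 0.3, "slide": [-1, 0.36, 0], "yaw": 0}, {"hand": 0.3, "slide": [-1, 0.36, 0], "yaw": 0}]}}

```text
t: 22.78
eef_pos: [0.6051, -0.0637, 0.109]
ee_rot: [0.706, 0.708, -0.001, 0.0]
wrist_force: [1.2, -1.2, -0.6]
finger_gap: 0.0551
grip_force: 0.0
```

Request:
{"name": "apply_moves", "arguments": {"targets": [{"hand": 0.3, "slide": [-0.5, 0.18, 0], "yaw": 0}, {"hand": 0.3, "slide": [-1, 0.36, 0], "yaw": 0}, {"hand": 0.3, "slide": [-1, 0.36, 0], "yaw": 0}]}}

```text
t: 23.03
eef_pos: [0.6342, -0.1436, 0.1087]
ee_rot: [0.706, 0.708, -0.001, 0.0]
wrist_force: [0.6, -0.7, 0.6]
finger_gap: 0.0554
grip_force: 0.0
```

Request:
{"name": "apply_moves", "arguments": {"targets": [{"hand": 0.3, "slide": [-0.5, 0.18, 0], "yaw": 0}, {"hand": 0.3, "slide": [-1, 0.36, 0], "yaw": 0}, {"hand": 0.3, "slide": [-1, 0.36, 0], "yaw": 0}, {"hand": 0.3, "slide": [-1, 0.36, 0], "yaw": 0}]}}

```text
t: 23.37
eef_pos: [0.6624, -0.2198, 0.1082]
ee_rot: [0.706, 0.709, -0.001, -0.001]
wrist_force: [-0.2, 1.2, -0.4]
finger_gap: 0.0556
grip_force: 0.0
```

```bash
python3 - <<'E'
from h import *
p=cap("side");print(ray(p,409.3,268.3,.032))
for r in env.look_for(p,'flange')[:2]: print(r)
s=env.read_state();print(s['eef_pos'],s['qpos'],s['ee_rot'])
a=cv2.resize(p['img'][180:380,290:490],None,fx=3,fy=3,interpolation=cv2.INTER_CUBIC)
cv2.imwrite('pics/s11.png',a[...,::-1])
E
```

```text
[ 0.66057706 -0.22051522  0.032     ]
{'location': [0.6548, -0.2205, 0.0109], 'confidence': 0.59}
[ 0.66225991 -0.21731874  0.10914859] [-3.17158436e-01  6.78771295e-01  3.39366763e-01  1.23321656e+00
  1.89076187e-04  1.24703507e+00] [ 7.04768246e-01  7.09437015e-01 -3.24579666e-04 -8.57919439e-04]
```

View pics/s11.png

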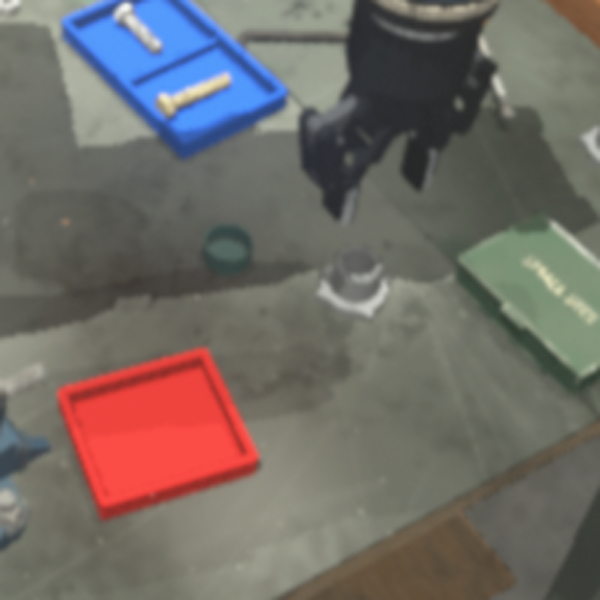

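The gripper is centred over the flange (crop 355,280), within a few mm. I'll grip the hub above the plate.

Request:
{"name": "apply_moves", "arguments": {"targets": [{"hand": 0.3, "slide": [0, -0.01, 0.4], "yaw": 0}, {"hand": 0.3, "slide": [0, -0.01, 0.7], "yaw": 0}, {"hand": 0.3, "slide": [0, -0.01, 0.91], "yaw": 0}, {"hand": 0.3, "slide": [0, -0.01, 0.91], "yaw": 0}, {"hand": 0.3, "slide": [0, -0.01, 0.91], "yaw": 0}]}}

```text
t: 23.88
eef_pos: [0.6614, -0.2164, 0.0373]
ee_rot: [0.704, 0.71, -0.0, -0.001]
wrist_force: [1.2, 0.4, 1.1]
finger_gap: 0.0553
grip_force: 0.0
```

Request:
{"name": "apply_moves", "arguments": {"targets": [{"hand": -1, "slide": [0, 0, 0], "yaw": 0}, {"hand": -1, "slide": [0, 0, 0], "yaw": 0}, {"hand": -1, "slide": [0, 0, 0], "yaw": 0}, {"hand": -1, "slide": [0, 0, 0], "yaw": 0}]}}

```text
t: 24.22
eef_pos: [0.663, -0.2176, 0.0397]
ee_rot: [0.705, 0.71, 0.001, 0.001]
wrist_force: [-2.8, 2.7, 10.9]
finger_gap: 0.028
grip_force: 58.4
```

Request:
{"name": "apply_moves", "arguments": {"targets": [{"hand": -1, "slide": [0, 0, -0.2], "yaw": 0}, {"hand": -1, "slide": [0, 0, -0.6], "yaw": 0}, {"hand": -1, "slide": [0, 0, -0.8], "yaw": 0}, {"hand": -1, "slide": [0, 0, -0.8], "yaw": 0}]}}

```text
t: 24.55
eef_pos: [0.6643, -0.2184, 0.107]
ee_rot: [0.705, 0.71, 0.002, 0.003]
wrist_force: [-0.2, -0.2, -1.8]
finger_gap: 0.028
grip_force: 59.5
```

Request:
{"name": "apply_moves", "arguments": {"targets": [{"hand": -1, "slide": [-0.07, -0.4, 0], "yaw": 0}, {"hand": -1, "slide": [-0.14, -0.77, 0], "yaw": 0}, {"hand": -1, "slide": [-0.14, -0.77, 0], "yaw": 0}]}}

```text
t: 24.8
eef_pos: [0.5952, -0.2297, 0.1007]
ee_rot: [0.705, 0.709, -0.001, -0.002]
wrist_force: [-0.5, -1.0, -2.3]
finger_gap: 0.0277
grip_force: 59.7
```

Request:
{"name": "apply_moves", "arguments": {"targets": [{"hand": -1, "slide": [-0.07, -0.4, 0], "yaw": 0}, {"hand": -1, "slide": [-0.14, -0.77, 0], "yaw": 0}, {"hand": -1, "slide": [-0.14, -0.77, 0], "yaw": 0}]}}

```text
t: 25.05
eef_pos: [0.5341, -0.2413, 0.1012]
ee_rot: [0.705, 0.709, -0.001, -0.001]
wrist_force: [0.3, 0.0, -1.3]
finger_gap: 0.0278
grip_force: 59.9
```

Request:
{"name": "apply_moves", "arguments": {"targets": [{"hand": -1, "slide": [-0.07, -0.4, 0], "yaw": 0.08}, {"hand": -1, "slide": [-0.14, -0.77, 0], "yaw": 0.16}, {"hand": -1, "slide": [-0.14, -0.77, 0], "yaw": 0.16}, {"hand": -1, "slide": [-0.14, -0.77, 0], "yaw": 0.16}, {"hand": -1, "slide": [-0.14, -0.77, 0], "yaw": 0.16}]}}

```text
t: 25.47
eef_pos: [0.4779, -0.2528, 0.1019]
ee_rot: [0.761, 0.648, 0.0, 0.0]
wrist_force: [1.2, -0.2, -2.1]
finger_gap: 0.0275
grip_force: 60.1
```

```bash
python3 - <<'E'
from h import *
p=cap("side")
for n in('flange','red_tray'):
  for r in env.look_for(p,n)[:3]: print(n,r)
E
```

```text
flange {'location': [0.4758, -0.2617, 0.0693], 'confidence': 0.61}
red_tray {'location': [0.4685, -0.2585, 0.0093], 'confidence': 0.78}
```

Request:
{"name": "apply_moves", "arguments": {"targets": [{"hand": -1, "slide": [0, 0, 0.35], "yaw": 0}, {"hand": -1, "slide": [0, 0, 0.6], "yaw": 0}, {"hand": -1, "slide": [0, 0, 0.71], "yaw": 0}, {"hand": -1, "slide": [0, 0, 0.72], "yaw": 0}, {"hand": -1, "slide": [0, 0, 0.72], "yaw": 0}]}}

```text
t: 26.03
eef_pos: [0.4777, -0.2524, 0.0437]
ee_rot: [0.761, 0.648, -0.0, -0.0]
wrist_force: [0.1, -0.0, -1.6]
finger_gap: 0.028
grip_force: 76.7
```

Request:
{"name": "apply_moves", "arguments": {"targets": [{"hand": 0.1, "slide": [0, 0, 0], "yaw": 0}, {"hand": 0.1, "slide": [0, 0, 0], "yaw": 0}, {"hand": 0.1, "slide": [0, 0, 0], "yaw": 0}]}}

```text
t: 26.28
eef_pos: [0.4779, -0.2528, 0.0443]
ee_rot: [0.761, 0.648, 0.0, 0.0]
wrist_force: [-0.2, -0.1, -0.4]
finger_gap: 0.0471
grip_force: 0.0
```

Request:
{"name": "apply_moves", "arguments": {"targets": [{"hand": 0.1, "slide": [0, 0, -0.3], "yaw": 0}, {"hand": 0.1, "slide": [0, 0, -0.7], "yaw": 0}, {"hand": 0.1, "slide": [0, 0, -1], "yaw": 0}, {"hand": 0.1, "slide": [0, 0, -1], "yaw": 0}]}}

```text
t: 26.62
eef_pos: [0.4797, -0.2538, 0.1289]
ee_rot: [0.762, 0.648, 0.001, 0.003]
wrist_force: [0.0, 0.3, 0.6]
finger_gap: 0.0471
grip_force: 0.0
```

```bash
python3 - <<'E'
from h import *
p=cap("side")
for r in env.look_for(p,'flange')[:3]: print(r)
a=cv2.resize(p['img'][100:380,180:480],None,fx=2.1,fy=2.1,interpolation=cv2.INTER_CUBIC)
cv2.imwrite('pics/s12.png',a[...,::-1])
E
```

```text
{'location': [0.4717, -0.2551, 0.0123], 'confidence': 0.59}
```

View pics/s12.png

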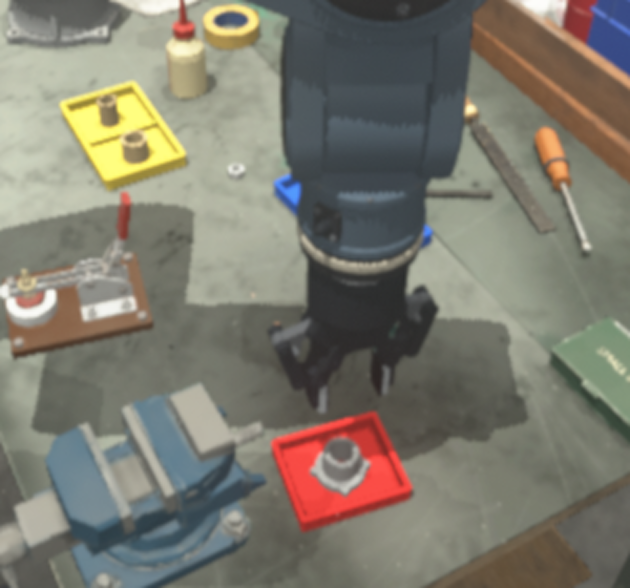

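The flange stands hub up in the centre of the red tray, at crop (341,463). Both bushes are upright and the gripper is clear, so I'll hand the job in.

```bash
python3 -c "
from h import *
print(env.hand_in())"
```

```text
the job is handed in; nothing more can be done
None
```

All five parts are in their trays, one to a bay: bushes upright in yellow, bolts flat in blue, flange hub up in red. The oiler is still standing, and I handed the job in at about 27 s; no verdict came back.

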